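Knock the wedge out of the jeweller's wedge vice

TASK

The engraved brass plate in the wedge vice has to be turned over, so its jammed wooden wedge must come out: knock the wedge back towards its thick end by its thin end with the dark hardwood block, not with the fingers, and take hold of it only once it is loose. Then draw it out from under the keeper, lift it out and lay it flat in the plywood tray. Stand the block back on the counter, leave the brass plate lying in the vice, and do not disturb the other things.

Things in the scene. Friction and masses are not known exactly. Their poses are not given: they have to be found in the camera images.
- vice: Wedge vice fixed to the counter: grey base 160 (x) x 140 (y) x 18 mm, steel bars on it, tops 42 mm above the counter; two bolt ears reach to x = +-108. Origin: centre of the underside (counter height), z up. The wedge's slot runs along y. From -x to +x: fixed rail, wedge, jaw bar, brass plate on a bed, leather facing, rear fence. Base and bars end at y = -70 and +70.
- vice_slot (a point): Mid-height of the slot's narrow mouth, vice frame (-28.5, -70, 29) mm; the wedge's thin end sticks out 45 mm here. The slot is 1:10 wider towards +y, so the wedge comes loose towards the vice's +y only. Only the leather is springy: it presses with about 20 N at home and is slack after 20 to 25 mm of wedge travel: starting the wedge takes 12 to 22 N, then ever less.
- vice_keeper (a point): Centre of the underside of the steel keeper plate that bridges the slot near its narrow end: vice frame y -65 to -43, x -72 to -24, underside 42 and top 46 mm above the counter, 2 mm over the wedge. The wedge cannot be lifted level until its thin end is past y = -43, 72 mm from home.
- wedge: Pale wooden wedge, 185 long, 22 high, 13 mm wide at the thin end, 31.5 at the thick end, 60 g. Origin: underside, mid-length, straight face at x = +10.2. y runs from thin end (-92.5) to thick end (+92.5). At home: underside 18 mm above the counter on the vice's base, top 2 mm below the bar tops, thick end flush with the vice's +y end. Centre of mass 12 mm from the origin towards the thick end.
- wedge_nose (a point): Centre of the wedge's thin end face (13 x 22 mm), 11 mm above its underside.
- wedge_heel (a point): Centre of the wedge's thick end face (31.5 x 22 mm), 11 mm above its underside.
- block: Dark hardwood knocking block, 60 (x) x 36 (y) x 45 (z) mm, 100 g, standing on the counter. Origin: centre of its underside. Grip it across its 36 mm (y) and strike with a 36 x 45 mm end face. It is wider than the slot, so it can follow the wedge up to the vice's -y end and no further (45 mm of wedge travel).
- plate: Brass plate 56 (x) x 90 (y) x 8 mm lying in the vice between jaw and leather, its top 44 mm above the counter. Origin: centre of its underside. Stays there.
- tray: Open plywood tray fixed to the counter, 240 (x) x 180 (y) x 22 mm outside, walls and floor 6 mm. Origin: centre of its underside, z up.
- emery_stick: Bystander: emery stick 22 x 190 x 7 mm along the counter's front edge. Origin under its middle.
- pliers: Bystander: small pliers with navy handles, 54 x 120 x 20 mm. Origin under the middle.
- jar: Bystander: glass jar with black lid, 64 mm wide, 75 mm high. Origin under its middle.
- beaker: Bystander: white beaker, 52 mm wide, 64 mm high. Origin under its middle.
- ring_clamp: Bystander: wooden ring clamp 25 x 138 x 21 mm, lying. Origin under its middle.
There are look-alikes about, which are no part of the job. What is shaped like the block but pink or red is not meant.

How it is judged:
By the outcome, as a careful person would: the job done as asked, in the order asked, and still so for the second after the job is handed in, with the robot touching nothing.
It also fails if it takes over 54 s, if anything falls off the work surface, if the arm or the gripper's body presses on something with over 40 N, if the wrist force passes 120 N, or if a joint passes its speed limit or range.

ROBOT

A 6-joint arm with a two-finger parallel gripper is mounted at the origin on a cart in front of the work surface, level with it; the furniture and walls round the work are solid. World frame = base frame: x ahead of the robot, y to its left, z up, the work surface at z = 0. Lengths are in m, angles in rad, forces in N, time in s.
With the tool pointing down it reaches from about 0.3 to 0.85 m from the base axis. Payload 4.2 kg.
Tool frame: the origin (TCP) lies on the centre line of the jaws, within the pads' length; the fingertips stand 19 mm ahead of it and the grasp point (between the pads) is the TCP; z points along the fingers, y is the line along which they close (so a half turn about z gives the same grasp; the last joint's range is limited). The gripper opens to 91 mm and grips with 3 to 60 N. Pads are 32 mm wide; open, the fingers measure 118 mm over their backs; the gripper's body (76 mm by 178 mm) begins 60 mm behind the grasp point.
Start: joints at [1.305, 0.32, 1.565, -0, 1.257, -0.02], TCP at [0.14, 0.558, 0.233] pointing down, gripper open.
Joint ranges: [-3.11, 3.11], [-0.84, 2.01], [0.21, 2.61], [-1.34, 4.49], [0.05, 2.63], [-2.56, 2.56]. Speed limits (rad/s): [2.57, 2.57, 3.14, 3.14, 3.14, 3.14].

INTERFACE

Orientations are given as a unit quaternion [w, x, y, z].
In Python, from bench import monitor, snapshot, job_done, finder gives the robot as it stands.
- The arm moves only by the tool drive_tool, never from a script. Its arguments are lists of equal length, an entry for each row: "travel": the shift along the tool's x, y, z in units of 40 mm (1.0 is 40 mm), a list of three; "rotation": the turn, a rotation vector about the tool's x, y, z in units of 10 degrees (1.0 is 10 degrees), a list of three; "claw": the opening, from -1 (shut) to 1 (fully open). In form: {"travel": [[tx, ty, tz], ...], "rotation": [[wx, wy, wz], ...], "claw": [claw, ...]}. A call has 1 to 12 rows; each row is the pose to reach, as a shift and turn from the pose commanded when the call began, along the tool's axes at that moment; what a row does not reach only later rows make up. A row lasts 1/8 s, in which the tool goes at most 62.5 mm and 10.7 degrees, less where a joint would pass 70% of its speed; a pose out of reach is approached as far as the arm can. A call with a gripper value outside its range is refused whole. The fingers move at their own pace and stop on an object; the grip force is fixed at half the most. Time passes only in rows, so rows that repeat a pose let the fingers close. It gives the time, the measured TCP pose, the force, the opening and the grip force at its end, in the units of the state.
- monitor.get_state(): the state, without advancing time (a new reading comes with each control period).
- snapshot(name): name is "side" or "top" or "wrist"; returns a dict with "frame" (480x640x3 uint8, red, green, blue), "depth" (480x640 float32, m along the optical axis (not along the pixel's ray), 0 where there is no reading), "camera_matrix" (3x3 intrinsics, pixels), "world_to_cam" (4x4, takes a point from world to camera coordinates); the wrist camera has in their place "hand_eye" (4x4, takes a point from camera to tool coordinates, whose origin is the TCP and whose axes are the flange's). Camera axes: x right, y down, z forward; pixel columns grow to the right and rows downward; lengths in m; the calibration is good to about 2 mm. A picture is of the moment at which its call begins: read the wrist's pose just before it.
- job_done(): hands the job in; it is judged then, once.
Trained networks look in a picture, given as the dict that the camera call returned (one of the last four; its "shot" number tells which), for a name from the list of things; names that differ only in an ending like _2 or _b are one class to them, and where a whole thing is asked for, a point or a joint stands for the part that bears it (a point fixed in the world has none). Each returns a list of dicts, best first, with "confidence" (0 to 1); they miss things now and then, are a little off and sometimes report something else, mostly with a low value. They report only what shows in the picture. A call takes as long as a camera call. They do not tell look-alikes from the thing itself.
- finder.masks_of(query, picture): "mask" (480x640 bool, what is visible of it) and "extent" ([left, top, right, bottom] in pixels, round what is visible of it).
The state is a dict: "t": time; "joint_positions": joint angles; "joint_vel": joint speeds; "joint_efforts": joint torques, N m; "ee_pos": TCP position; "ee_rot": TCP orientation; "wrist_force": force on the tool from outside, world axes, zero at the start; "moment": the same for the moment, N m; "gripper_width": finger opening in m; "gripper_force": force on a finger pad.
Only numpy, scipy, OpenCV 4.12 (cv2) and the standard library are available. Lean on these libraries where they do the work, as an engineer would, in place of code of your own. Each camera call takes 0.05 s, during which the arm holds its last target. There are 200 camera calls.

## Working session

There is one attempt and no reset: what is moved stays moved. The work goes in short steps, Python scripts to look and compute and a tool call to move; the robot and the scene stay as the last step left them, time stands still between calls to the robot, and variables do not carry over. Pictures are saved under pics/ and viewed, at most 13 in all, crops included, and the job is handed in when it is done.

Besides the shell and the picture viewer there is one more tool, called after "Request:" as name(argument=value, ...) on one line, values as JSON. drive_tool: Moves the arm, as the interface text tells. Its arguments: {"type":"object","properties":{"travel":{"type":"array","items":{"type":"array","items":{"type":"number"}}},"rotation":{"type":"array","items":{"type":"array","items":{"type":"number"}}},"claw":{"type":"array","items":{"type":"number"}}},"required":["travel","rotation","claw"]}

```bash
mkdir -p pics; ls; cat > h.py <<'E'
import numpy as np, cv2
from bench import monitor, snapshot, job_done, finder
def world(p, uv=None, mask=None, Twc=None):
    K=p["camera_matrix"]; d=p["depth"]
    if mask is not None: v,u=np.nonzero(mask&(d>0))
    else: u,v=np.array(uv).T
    z=d[v,u]; c=np.stack([(u-K[0,2])*z/K[0,0],(v-K[1,2])*z/K[1,1],z,np.ones_like(z)])
    T=np.linalg.inv(p["world_to_cam"]) if Twc is None else Twc
    return (T@c)[:3].T
def proj(p,X):
    c=p["world_to_cam"]@np.append(X,1); q=p["camera_matrix"]@c[:3]; return q[:2]/q[2]
def save(n,im): cv2.imwrite("pics/"+n,cv2.cvtColor(im,cv2.COLOR_RGB2BGR))
E
python3 - <<'E'
from h import *
s=monitor.get_state(); print(s["t"],s["ee_pos"],s["ee_rot"],s["gripper_width"])
t=snapshot("top"); sd=snapshot("side")
save("t0.png",t["frame"]); save("s0.png",sd["frame"])
np.save("top.npy",t,allow_pickle=True)
for n in ["vice","wedge","block","plate","tray","emery_stick","pliers","jar","beaker","ring_clamp"]:
    for p,nm in((t,"top"),(sd,"side")):
        for r in finder.masks_of(n,p)[:3]:
            w=world(p,mask=r["mask"])
            print(n,nm,round(r["confidence"],2),np.round(r["extent"]),np.round(np.median(w,0),3),np.round(np.percentile(w,2,axis=0),3),np.round(np.percentile(w,98,axis=0),3)) if len(w) else None
print(monitor.get_state()["t"])
E
```

```text
pics
0.0 [0.1398012  0.55725709 0.23211623] [-1.09182608e-04  1.22591859e-01  9.92456773e-01 -8.81928124e-04] 0.09108487494404452
vice top 0.76 [308. 220. 347. 272.] [ 0.523 -0.001  0.037] [ 0.454 -0.071  0.002] [0.653 0.064 0.05 ]
vice side 0.81 [299. 233. 364. 283.] [ 0.506 -0.022  0.032] [ 0.455 -0.076  0.005] [0.628 0.059 0.05 ]
vice side 0.6 [370. 280. 471. 356.] [ 0.538 -0.367  0.008] [ 0.415 -0.467 -0.   ] [ 0.662 -0.265  0.025]
wedge top 0.66 [296. 230. 346. 239.] [ 0.587 -0.004  0.04 ] [ 0.577 -0.072  0.022] [0.606 0.104 0.048]
wedge side 0.51 [310. 235. 357. 261.] [ 0.588 -0.007  0.039] [ 0.572 -0.075  0.   ] [0.605 0.112 0.048]
block top 0.7 [162. 255. 184. 263.] [0.496 0.555 0.046] [0.481 0.523 0.037] [0.515 0.58  0.053]
block top 0.66 [136. 245. 156. 263.] [0.518 0.645 0.044] [0.499 0.62  0.014] [0.543 0.68  0.051]
block top 0.63 [278. 255. 297. 279.] [0.458 0.132 0.042] [0.435 0.107 0.005] [0.491 0.16  0.052]
block side 0.85 [250. 227. 270. 247.] [0.452 0.241 0.037] [0.427 0.23  0.004] [0.486 0.269 0.051]
block side 0.82 [275. 243. 298. 264.] [0.462 0.127 0.038] [0.434 
[... 1724 characters left out ...]
] [ 0.353 -0.192 -0.001] [ 0.388 -0.057  0.026]
jar side 0.25 [314. 244. 343. 270.] [ 0.534 -0.003  0.044] [ 0.505 -0.049  0.033] [0.564 0.044 0.051]
beaker top 0.55 [355. 191. 372. 210.] [ 0.737 -0.145  0.037] [ 0.722 -0.168  0.   ] [ 0.775 -0.123  0.067]
beaker side 0.52 [396. 233. 408. 258.] [ 0.739 -0.149  0.038] [ 0.722 -0.171  0.   ] [ 0.779 -0.109  0.066]
ring_clamp top 0.81 [346. 288. 383. 296.] [ 0.365 -0.122  0.019] [ 0.353 -0.189  0.002] [ 0.382 -0.062  0.026]
ring_clamp side 0.74 [304. 297. 340. 325.] [ 0.363 -0.122  0.018] [ 0.354 -0.193  0.002] [ 0.381 -0.057  0.026]
ring_clamp side 0.32 [302. 235. 364. 284.] [ 0.501 -0.018  0.032] [ 0.453 -0.075  0.004] [0.628 0.058 0.05 ]
1.1
```

```bash
python3 - <<'E'
import cv2,numpy as np
t=cv2.imread("pics/t0.png"); s=cv2.imread("pics/s0.png")
a=cv2.resize(t[170:310,120:520],(800,280),interpolation=cv2.INTER_CUBIC)
b=cv2.resize(s[190:350,190:590][:, :],(800,320),interpolation=cv2.INTER_CUBIC)
cv2.imwrite("pics/c0.png",np.vstack([a,b]))
E
```

```text
(no output)
```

View pics/c0.png

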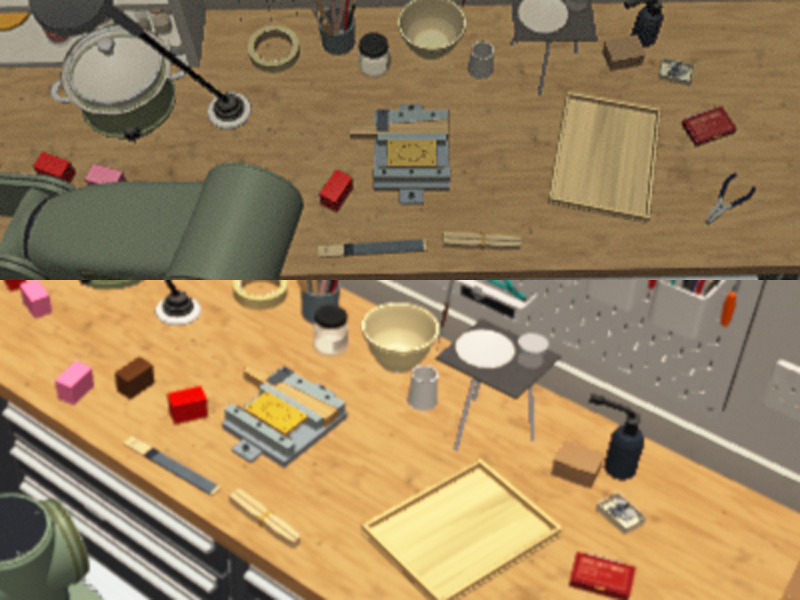

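```bash
python3 - <<'E'
from h import *
sd=snapshot("side"); np.save("side.npy",sd,allow_pickle=True)
w=snapshot("wrist"); print(np.round(w["hand_eye"],3).tolist(), np.round(w["camera_matrix"],0).tolist())
def rect(n,p,zmin,zmax,k=0):
    r=finder.masks_of(n,p)[k]; X=world(p,mask=r["mask"]); X=X[(X[:,2]>zmin)&(X[:,2]<zmax)]
    print(n,r["extent"],len(X),np.round(X[:,2].mean(),3),cv2.minAreaRect((X[:,:2]*1000).astype(np.float32)))
for k in range(3): rect("block",sd,.041,.06,k)
rect("plate",sd,.041,.06)
rect("tray",sd,-.01,.04)
v=finder.masks_of("wedge",sd)[0]; X=world(sd,mask=v["mask"]); 
print(cv2.minAreaRect((X[X[:,2]>.03][:,:2]*1000).astype(np.float32)))
E
```

```text
[[-0.0, -0.958, -0.287, 0.082], [1.0, -0.0, 0.001, 0.001], [-0.001, -0.287, 0.958, -0.152], [0.0, 0.0, 0.0, 1.0]] [[333.0, 0.0, 327.0], [0.0, 333.0, 247.0], [0.0, 0.0, 1.0]]
block [273.8, 244.6, 295.2, 263.7] 116 0.046 ((465.0493469238281, 131.46726989746094), (43.43873596191406, 60.66999435424805), 61.28898239135742)
block [188.8, 177.0, 204.8, 195.7] 77 0.046 ((517.598876953125, 645.802734375), (65.93162536621094, 35.79568099975586), 67.90950012207031)
block [246.9, 230.3, 269.9, 251.8] 113 0.046 ((455.0933837890625, 247.75689697265625), (41.039512634277344, 59.1246452331543), 87.90306854248047)
plate [315.8, 245.8, 340.9, 269.5] 308 0.046 ((533.5094604492188, -5.650264739990234), (94.69270324707031, 64.08421325683594), 88.0486831665039)
tray [371.1, 280.3, 473.5, 355.3] 4161 0.009 ((549.3501586914062, -359.7544250488281), (206.15493774414062, 269.2414245605469), 76.35816955566406)
((592.901611328125, 14.137313842773438), (187.45834350585938, 41.10190200805664), 87.47904968261719)
```

Request:
drive_tool(travel=[[-1.2,-0.7,0],[-2.4,-1.4,0],[-3.6,-2.1,0.1],[-4.8,-2.9,0.1],[-6.0,-3.6,0.2],[-7.2,-4.3,0.2],[-8.4,-5.0,0.3],[-9.4,-5.7,0.3],[-9.4,-5.7,0.3],[-9.4,-5.7,0.3]], rotation=[[0,0,-0.2],[0,0,-0.4],[0,0,-0.6],[0,0,-0.8],[0,0,-1.0],[0,0,-1.2],[0,0,-1.4],[0,0,-1.4],[0,0,-1.4],[0,0,-1.4]], claw=[1,1,1,1,1,1,1,1,1,1])

```text
t: 2.75
ee_pos: [0.4488, 0.2453, 0.2209]
ee_rot: [-0.0, 0.001, 1.0, 0.0]
wrist_force: [-0.4, 0.2, 0.5]
gripper_width: 0.0911
gripper_force: 0.0
```

```bash
cat >> h.py <<'E'
from scipy.spatial.transform import Rotation as R
def tool():
    s=monitor.get_state(); q=s["ee_rot"]; T=np.eye(4); T[:3,:3]=R.from_quat([*q[1:],q[0]]).as_matrix(); T[:3,3]=s["ee_pos"]; return T
def wrist():
    T=tool(); p=snapshot("wrist"); C=T@p["hand_eye"]; p["world_to_cam"]=np.linalg.inv(C); return p
def to(pos,yaw):
    "travel, rotation (units) to a down-pointing pose with tool y at world yaw (deg)"
    T=tool(); y=np.radians(yaw); Y=np.array([np.cos(y),np.sin(y),0]); Z=np.array([0,0,-1.]); G=np.stack([np.cross(Y,Z),Y,Z],1)
    return np.round(T[:3,:3].T@(np.array(pos)-T[:3,3])/.04,3), np.round(np.degrees(R.from_matrix(T[:3,:3].T@G).as_rotvec())/10,3)
E
python3 - <<'E'
from h import *
s=monitor.get_state(); print(s["t"],s["ee_pos"],s["wrist_force"])
p=wrist(); save("w1.png",p["frame"]); np.save("w1.npy",p,allow_pickle=True)
for r in finder.masks_of("block",p)+finder.masks_of("plate",p)[:1]:
    X=world(p,mask=r["mask"]); X=X[(X[:,2]>.04)&(X[:,2]<.055)]
    if len(X)>50: print(r["confidence"],r["extent"],len(X),np.round(X[:,2].mean(),4),cv2.minAreaRect((X[:,:2]*1000).astype(np.float32)))
r=finder.masks_of("wedge",p)
if r: X=world(p,mask=r[0]["mask"]); print(r[0]["extent"],np.percentile(X,[1,50,99],axis=0))
E
```

```text
2.75 [0.44881851 0.24528772 0.2209054 ] [-0.36259478  0.20996677  0.52916513]
0.83 [312.6, 204.2, 349.9, 271.1] 1959 0.0447 ((458.6419982910156, 252.48129272460938), (35.86427307128906, 59.663597106933594), 89.29597473144531)
0.79 [562.8, 242.2, 640.0, 296.5] 1706 0.0448 ((496.5733642578125, 553.641357421875), (60.59946060180664, 36.0532112121582), 71.9478530883789)
0.69 [27.2, 223.8, 181.4, 327.7] 2368 0.0418 ((494.531494140625, -1.3552398681640625), (141.01504516601562, 22.44114875793457), 88.83805084228516)
0.68 [195.6, 212.6, 253.4, 277.8] 1846 0.0446 ((467.3189392089844, 135.87966918945312), (35.10627365112305, 59.25796127319336), 59.19868850708008)
0.65 [377.2, 129.2, 426.1, 199.6] 2381 0.0447 ((383.15228271484375, 320.872802734375), (59.90563201904297, 36.37215042114258), 10.309365272521973)
0.77 [55.0, 282.9, 145.3, 308.2] 1723 0.0435 ((516.3346557617188, -1.7531013488769531), (91.49495697021484, 24.057479858398438), 89.10147094726562)
[28.6, 225.8, 182.3, 329.9] [[ 0.44922498 -0.06804934  0.00410298]
 [ 0.48698527  0.01473833  0.01911634]
 [ 0.56314133  0.06844654  0.04491364]]
```

View pics/w1.png

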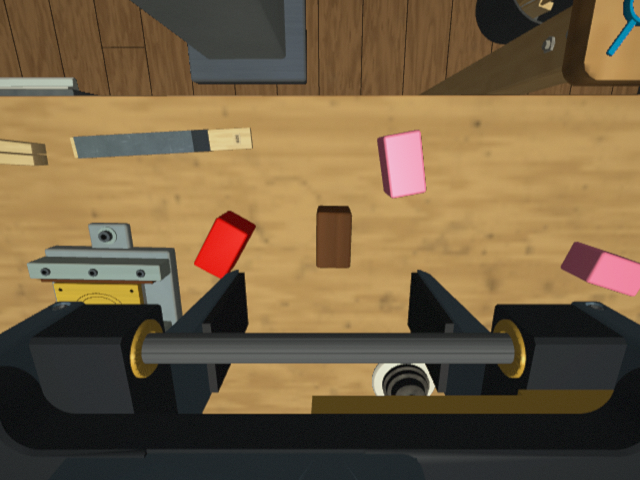

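Request:
drive_tool(travel=[[-0.24,0.18,1.0],[-0.24,0.18,2.0],[-0.24,0.18,3.0],[-0.24,0.18,4.0],[-0.24,0.18,4.6],[-0.24,0.18,4.9],[-0.24,0.18,4.9],[-0.24,0.18,4.9],[-0.24,0.18,4.9],[-0.24,0.18,4.9],[-0.24,0.18,4.9],[-0.24,0.18,4.9]], rotation=[[0,0,0.06],[0,0,0.06],[0,0,0.06],[0,0,0.06],[0,0,0.06],[0,0,0.06],[0,0,0.06],[0,0,0.06],[0,0,0.06],[0,0,0.06],[0,0,0.06],[0,0,0.06]], claw=[1,1,1,1,1,1,1,-1,-1,-1,-1,-1])

```text
t: 4.45
ee_pos: [0.4588, 0.2523, 0.025]
ee_rot: [0.0, 0.006, 1.0, 0.0]
wrist_force: [-0.9, -0.1, 0.2]
gripper_width: 0.0438
gripper_force: 0.0
```

Request:
drive_tool(travel=[[0,0,0],[0,0,0],[0,0,-0.8],[0,0,-2.0],[-0.5,-0.4,-3.2],[-1.3,-1.1,-4.2],[-2.1,-1.8,-5.0],[-2.9,-2.6,-5.6],[-3.7,-3.3,-5.9],[-4.5,-4.0,-5.9],[-4.5,-4.0,-5.9],[-4.5,-4.0,-5.9]], rotation=[[0,0,0],[0,0,0],[0,0,0],[0,0,0],[0,0,0],[0,0,0],[0,0,0],[0,0,0],[0,0,0],[0,0,0],[0,0,0],[0,0,0]], claw=[-1,-1,-1,-1,-1,-1,-1,-1,-1,-1,-1,-1])

```text
t: 5.95
ee_pos: [0.6361, 0.0904, 0.2601]
ee_rot: [-0.001, 0.006, 1.0, 0.0]
wrist_force: [-0.1, -0.5, -1.2]
gripper_width: 0.0359
gripper_force: 30.0
```

```bash
python3 - <<'E'
from h import *
s=monitor.get_state(); print(s["t"],s["ee_pos"],s["wrist_force"],s["gripper_width"],s["gripper_force"])
p=wrist(); save("w2.png",p["frame"]); np.save("w2.npy",p,allow_pickle=True)
r=finder.masks_of("wedge",p)
for q in r[:2]:
    X=world(p,mask=q["mask"]); print(q["confidence"],q["extent"],np.percentile(X,[1,50,99],axis=0))
if r: np.save("w2m.npy",r[0]["mask"])
E
```

```text
5.95 [0.63611592 0.0904263  0.26010872] [-0.07156983 -0.46556514 -1.20163459] 0.03594692226254996 29.999853372573853
0.91 [177.9, 169.3, 343.2, 198.8] [[ 0.5777506  -0.07197923  0.02784946]
 [ 0.58926154 -0.00638278  0.03979551]
 [ 0.6050481   0.1081946   0.04176436]]
```

View pics/w2.png

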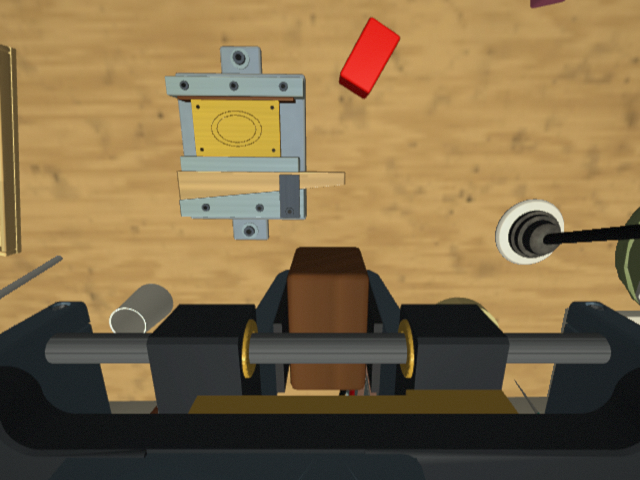

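```bash
python3 - <<'E'
from h import *
p=np.load("w2.npy",allow_pickle=True).item(); m=np.load("w2m.npy")
K=p["camera_matrix"];C=np.linalg.inv(p["world_to_cam"])
v,u=np.nonzero(m); d=C[:3,:3]@np.stack([(u-K[0,2])/K[0,0],(v-K[1,2])/K[1,1],np.ones(len(u))])
X=(C[:3,3:]+d*((0.04-C[2,3])/d[2])).T; Z=world(p,mask=m)
print(len(X),len(Z),"z",np.percentile(Z[:,2],[5,50,95]),"y range",X[:,1].min(),X[:,1].max())
for a,b in [(-.075,-.05),(-.04,-.02),(-.01,.01),(.02,.04),(.08,.09),(.09,.1),(.1,.105)]:
    q=X[(X[:,1]>a)&(X[:,1]<b)]; print(a,b,np.round(np.percentile(q[:,0],[2,98]),4)) if len(q) else 0
# fence bar line & plate
for n in("plate","vice"):
    r=finder.masks_of(n,p)
    if r:
        W=world(p,mask=r[0]["mask"]); W=W[W[:,2]>.038]; print(n,cv2.minAreaRect((W[:,:2]*1000).astype(np.float32)))
E
```

```text
3081 3073 z [0.03839536 0.03979551 0.04109394] y range -0.0734639651881646 0.11039542607122091
-0.075 -0.05 [0.5775 0.6059]
-0.04 -0.02 [0.5779 0.604 ]
-0.01 0.01 [0.5792 0.6012]
0.02 0.04 [0.5796 0.5992]
0.08 0.09 [0.5793 0.5948]
0.09 0.1 [0.5784 0.5945]
0.1 0.105 [0.5784 0.5936]
plate ((534.0799560546875, -2.4953269958496094), (90.32164001464844, 55.672447204589844), 88.48711395263672)
vice ((555.9700927734375, -2.7971572875976562), (139.9050750732422, 144.15228271484375), 88.7986831665039)
```

Request:
drive_tool(travel=[[0.2,0.4,0],[0.4,0.8,0.3],[0.6,1.2,0.6],[0.8,1.6,0.9],[1.0,1.86,1.2],[1.2,1.86,1.5],[1.23,1.86,1.8],[1.23,1.86,2.1],[1.23,1.86,2.4],[1.23,1.86,2.7],[1.23,1.86,2.7],[1.23,1.86,2.7]], rotation=[[0,0,0.95],[0,0,1.9],[0,0,2.85],[0,0,3.8],[0,0,4.75],[0,0,5.7],[0,0,6.65],[0,0,7.6],[0,0,8.5],[0,0,9.05],[0,0,9.05],[0,0,9.05]], claw=[-1,-1,-1,-1,-1,-1,-1,-1,-1,-1,-1,-1])

```text
t: 7.65
ee_pos: [0.5886, 0.1655, 0.1536]
ee_rot: [0.0, 0.714, 0.7, 0.0]
wrist_force: [0.1, 0.3, -0.8]
gripper_width: 0.0358
gripper_force: 30.0
```

```bash
python3 - <<'E'
from h import *
s=monitor.get_state(); print(s["t"],s["ee_pos"],s["ee_rot"],s["wrist_force"],s["gripper_width"])
print(to((.5875,.160,.030),-1.2))
E
```

```text
7.65 [0.58857254 0.16554773 0.15361474] [2.06193779e-04 7.13693116e-01 7.00458333e-01 4.65596633e-04] [ 0.1460533   0.26269836 -0.81122697] 0.03582951744038527
(array([-0.14 , -0.027,  3.09 ]), array([ 0.005, -0.002,  0.013]))
```

Request:
drive_tool(travel=[[-0.05,-0.03,0.9],[-0.1,-0.03,1.8],[-0.14,-0.03,2.5],[-0.14,-0.03,3.0],[-0.14,-0.03,3.09],[-0.14,-0.03,3.09]], rotation=[[0,0,0],[0,0,0],[0,0,0],[0,0,0],[0,0,0],[0,0,0]], claw=[-1,-1,-1,-1,-1,-1])

```text
t: 8.4
ee_pos: [0.5879, 0.1598, 0.0302]
ee_rot: [0.0, 0.714, 0.7, 0.001]
wrist_force: [-0.6, -1.2, -1.5]
gripper_width: 0.0357
gripper_force: 30.0
```

```bash
python3 - <<'E'
from h import *
s=monitor.get_state(); print(s["t"],s["ee_pos"],s["wrist_force"],s["gripper_width"])
p=wrist(); a=snapshot("side"); save("s3.png",cv2.resize(a["frame"][200:290,240:360],(800,600),interpolation=cv2.INTER_CUBIC))
print(to((.5867,.122,.030),-1.2),to((.5863,.0995,.030),-1.2))
E
```

```text
8.4 [0.5878703  0.15981495 0.03019025] [-0.60816863 -1.24494812 -1.46003867] 0.035714280801797976
(array([-0.947, -0.016,  0.016]), array([ 0.014, -0.004,  0.003])) (array([-1.509, -0.014,  0.015]), array([ 0.014, -0.004,  0.003]))
```

View pics/s3.png

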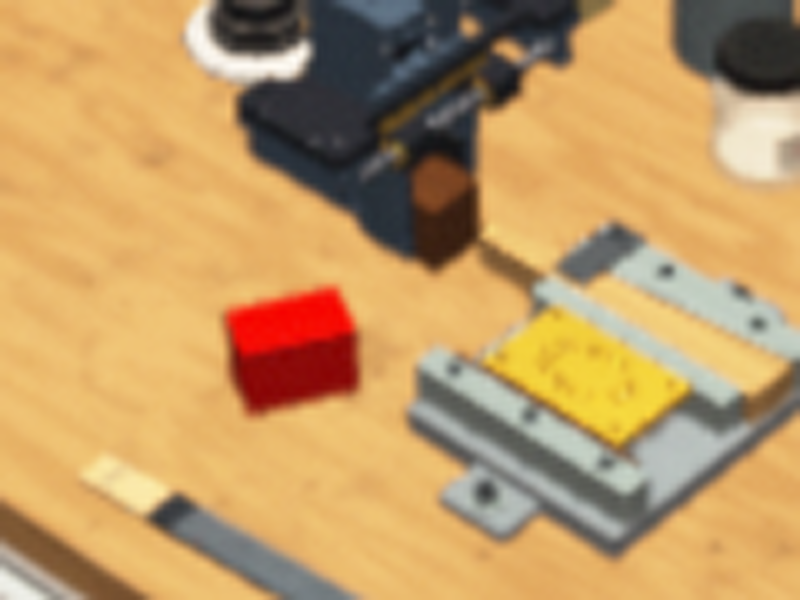

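Request:
drive_tool(travel=[[-0.2,0,0.01],[-0.4,-0.01,0.01],[-0.5,-0.01,0.01],[-0.6,-0.01,0.01],[-0.7,-0.01,0.01]], rotation=[[0,0,0],[0,0,0],[0,0,0],[0,0,0],[0,0,0]], claw=[-1,-1,-1,-1,-1])

```text
t: 9.12
ee_pos: [0.5867, 0.1379, 0.0297]
ee_rot: [-0.003, 0.716, 0.698, 0.005]
wrist_force: [-0.8, 21.6, -1.3]
gripper_width: 0.0359
gripper_force: 30.0
```

Request:
drive_tool(travel=[[-0.12,0,0],[-0.24,0,0],[-0.36,-0.01,0],[-0.48,-0.01,0]], rotation=[[0,0,0],[0,0,0],[0,0,0],[0,0,0]], claw=[-1,-1,-1,-1])

```text
t: 9.62
ee_pos: [0.5855, 0.112, 0.0291]
ee_rot: [0.0, 0.714, 0.7, 0.0]
wrist_force: [-0.2, 0.8, -0.0]
gripper_width: 0.0361
gripper_force: 30.0
```

```bash
python3 - <<'E'
from h import *
s=monitor.get_state(); print(s["t"],s["ee_pos"],s["wrist_force"],s["gripper_width"])
a=snapshot("side"); save("s4.png",cv2.resize(a["frame"][200:290,240:360],(800,600),interpolation=cv2.INTER_CUBIC))
r=finder.masks_of("wedge",a)
if r: X=world(a,mask=r[0]["mask"]);print(np.percentile(X,[1,50,99],axis=0))
print(to((.5863,.0995,.030),-1.2))
E
```

```text
9.625 [0.5854964  0.11197511 0.02906488] [-0.18741796  0.8303869  -0.00229748] 0.0361239559842155
[[ 0.57539322 -0.10424439  0.02235614]
 [ 0.5900027  -0.06015999  0.04026732]
 [ 0.6096722   0.07367538  0.04873265]]
(array([-0.298,  0.035, -0.028]), array([-0.004,  0.003, -0.003]))
```

View pics/s4.png

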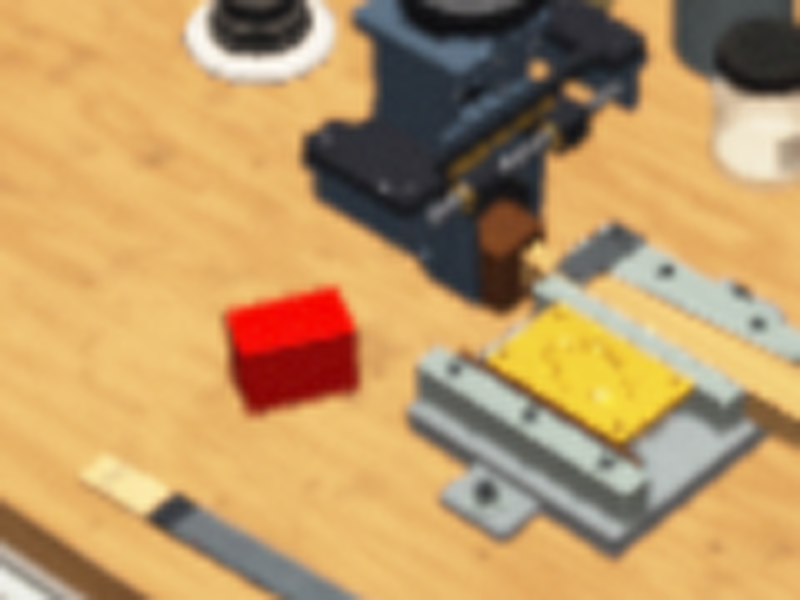

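Request:
drive_tool(travel=[[-0.1,0.01,0],[-0.2,0.02,0],[-0.27,0.02,0],[-0.27,0.02,0],[-0.27,0.02,0]], rotation=[[0,0,0],[0,0,0],[0,0,0],[0,0,0],[0,0,0]], claw=[-1,-1,-1,-1,-1])

```text
t: 10.35
ee_pos: [0.586, 0.1015, 0.0289]
ee_rot: [-0.0, 0.714, 0.7, 0.0]
wrist_force: [0.1, -0.1, -1.6]
gripper_width: 0.0361
gripper_force: 30.0
```

Request:
drive_tool(travel=[[0.3,0,0],[0.9,0,0],[1.6,0,0],[2.2,0,0],[2.2,0,0],[2.2,0,0.05],[2.2,0,0.08]], rotation=[[0,0,0],[0,0,0],[0,0,0],[0,0,0],[0,0,0],[0,0,0],[0,0,0]], claw=[-1,-1,-1,-1,-1,-1,-1])

```text
t: 11.22
ee_pos: [0.5876, 0.1888, 0.0255]
ee_rot: [-0.0, 0.715, 0.7, -0.0]
wrist_force: [-0.3, -1.0, -1.4]
gripper_width: 0.0359
gripper_force: 30.0
```

Request:
drive_tool(travel=[[0,0,0.02],[0,0,0.02],[0,0,0.02],[0,0,0.02],[0,0,0.02],[0,0,0.02],[0,0,-0.6],[0,0,-1.6],[0,0,-2.8],[0,0,-4.0],[0,0,-5.0],[0,0,-5.0]], rotation=[[0,0,0],[0,0,0],[0,0,0],[0,0,0],[0,0,0],[0,0,0],[0,0,0],[0,0,0],[0,0,0],[0,0,0],[0,0,0],[0,0,0]], claw=[-1,-1,1,1,1,1,1,1,1,1,1,1])

```text
t: 12.72
ee_pos: [0.5896, 0.1901, 0.2298]
ee_rot: [0.002, 0.714, 0.7, 0.004]
wrist_force: [0.2, -0.8, 0.2]
gripper_width: 0.0913
gripper_force: 0.0
```

```bash
python3 - <<'E'
from h import *
s=monitor.get_state(); print(s["t"],s["ee_pos"],s["wrist_force"],s["gripper_width"])
p=wrist(); save("w5.png",p["frame"]); np.save("w5.npy",p,allow_pickle=True)
a=snapshot("top"); np.save("t5.npy",a,allow_pickle=True)
for q in (p,a):
  for n in ("wedge","block"):
    for r in finder.masks_of(n,q)[:2]:
      X=world(q,mask=r["mask"]); X=X[X[:,2]>.034]; print(n,r["confidence"],r["extent"],np.round(np.percentile(X,[1,50,99],axis=0),4).tolist())
print(to((.585,-.04,.226),-1.2))
E
```

```text
12.725 [0.58956067 0.19012591 0.2297977 ] [ 0.17876358 -0.75474154  0.20878806] 0.09127025234926492
wedge 0.7 [323.3, 318.3, 341.1, 396.4] [[0.5809, -0.0199, 0.0353], [0.5905, 0.0039, 0.0396], [0.6016, 0.0717, 0.0412]]
block 0.69 [66.3, 72.3, 156.4, 128.2] [[0.3547, 0.3001, 0.0347], [0.3866, 0.3203, 0.0447], [0.4143, 0.3404, 0.0466]]
block 0.65 [305.9, 196.6, 341.4, 261.5] [[0.57, 0.1614, 0.0356], [0.5874, 0.1917, 0.0447], [0.6046, 0.2197, 0.0465]]
wedge 0.48 [327.5, 228.4, 356.2, 238.8] [[0.5753, -0.1127, 0.0346], [0.5912, -0.072, 0.0401], [0.6091, -0.0154, 0.0475]]
block 0.74 [161.3, 253.3, 182.9, 271.7] [[0.4722, 0.5201, 0.0352], [0.4939, 0.5489, 0.0447], [0.5189, 0.5828, 0.0538]]
block 0.72 [229.6, 277.2, 244.6, 297.8] [[0.3512, 0.2988, 0.0362], [0.3801, 0.3179, 0.0449], [0.4132, 0.3372, 0.0537]]
(array([-5.733,  0.065, -0.044]), array([-0.017,  0.005,  0.002]))
```

View pics/w5.png

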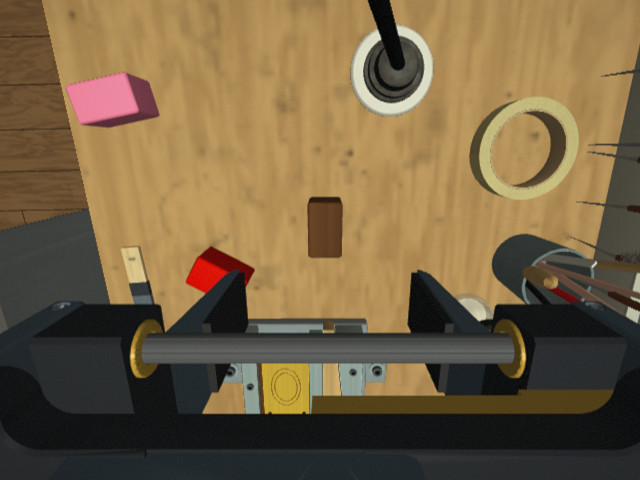

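Request:
drive_tool(travel=[[-0.8,0,0],[-1.9,0.03,0],[-3.0,0.05,0],[-4.1,0.08,0],[-5.2,0.1,0],[-6.2,0.1,0.2],[-6.8,0.1,0.4],[-7.0,0.1,0.4],[-7.0,0.1,0.4],[-7.0,0.1,0.4]], rotation=[[0,0,0],[0,0,-0.05],[0,0,-0.1],[0,0,-0.15],[0,0,-0.2],[0,0,-0.25],[0,0,-0.29],[0,0,-0.29],[0,0,-0.29],[0,0,-0.29]], claw=[1,1,1,1,1,1,1,1,1,1])

```text
t: 14.28
ee_pos: [0.5863, -0.0895, 0.2099]
ee_rot: [-0.0, 0.696, 0.718, 0.0]
wrist_force: [0.1, 0.1, -0.0]
gripper_width: 0.0911
gripper_force: 0.0
```

```bash
python3 - <<'E'
from h import *
s=monitor.get_state(); print(s["t"],s["ee_pos"],s["ee_rot"],s["wrist_force"])
p=wrist(); save("w6.png",p["frame"]); np.save("w6.npy",p,allow_pickle=True)
for r in finder.masks_of("wedge",p)[:1]:
  X=world(p,mask=r["mask"]); X=X[(X[:,2]>.036)&(X[:,2]<.044)]; print(r["confidence"],r["extent"],np.round(np.percentile(X,[1,50,99],axis=0),4).tolist())
  for y in np.arange(-.115,.0,.01):
    q=X[abs(X[:,1]-y)<.003]
    if len(q)>5: print(round(y,3),np.percentile(q[:,0],[2,98]).round(4))
t=np.load("t5.npy",allow_pickle=True).item(); W=world(t,mask=t["depth"]>0)
for x in np.arange(.6,.9,.05):
  print(round(x,2),[round(float(W[(abs(W[:,0]-x)<.025)&(abs(W[:,1]-y)<.025)][:,2].max(initial=0)),2) for y in np.arange(-.5,-.05,.05)])
print(to((.591,-.095,.040),1.7))
E
```

```text
14.275 [ 0.58625168 -0.08946559  0.20992863] [-2.66292672e-05  6.96077719e-01  7.17966380e-01  2.92436996e-04] [ 0.09636848  0.06240855 -0.00808031]
0.87 [320.2, 53.8, 350.1, 257.6] [[0.5801, -0.112, 0.038], [0.5915, -0.039, 0.0399], [0.6071, 0.0685, 0.0415]]
-0.115 [0.5797 0.6075]
-0.105 [0.5791 0.6081]
-0.095 [0.5804 0.6076]
-0.085 [0.5803 0.607 ]
-0.075 [0.5809 0.6065]
-0.065 [0.5797 0.6041]
-0.055 [0.5804 0.6045]
-0.045 [0.5802 0.6041]
-0.035 [0.5809 0.6027]
-0.025 [0.5806 0.6023]
-0.015 [0.5812 0.6008]
-0.005 [0.5809 0.5995]
0.6 [0.02, 0.03, 0.02, 0.02, 0.03, 0.01, 0.01, 0.01, 0.05]
0.65 [0.02, 0.03, 0.03, 0.03, 0.03, 0.01, 0.01, 0.01, 0.01]
0.7 [0.03, 0.01, 0.01, 0.17, 0.18, 0.18, 0.18, 0.06, 0.01]
0.75 [0.03, 0.05, 0.04, 0.21, 0.21, 0.18, 0.18, 0.08, 0.09]
0.8 [0.37, 0.49, 0.49, 0.36, 0.35, 0.36, 0.44, 0.34, 0.36]
0.85 [0.51, 0.49, 0.49, 0.47, 0.52, 0.47, 0.49, 0.47, 0.47]
0.9 [0.74, 0.74, 0.75, 0.74, 0.75, 0.74, 0.75, 0.75, 0.75]
(array([-0.142,  0.113,  4.25 ]), array([ 0.003, -0.001,  0.009]))
```

View pics/w6.png

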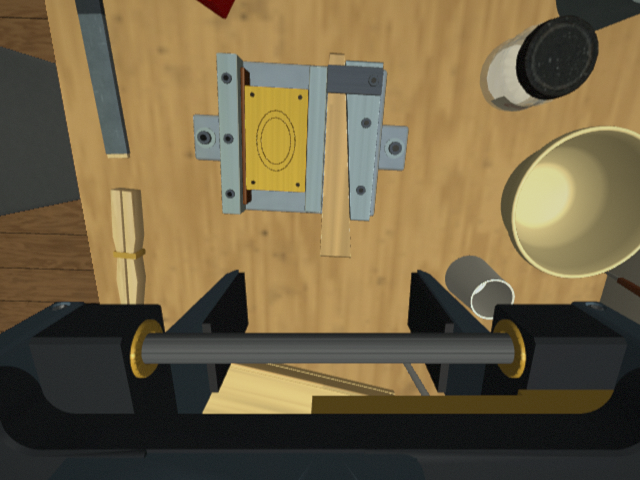

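Request:
drive_tool(travel=[[-0.17,0.19,1.0],[-0.17,0.19,2.2],[-0.17,0.19,3.3],[-0.17,0.19,4.0],[-0.17,0.19,4.25],[-0.17,0.19,4.25],[-0.17,0.19,4.25]], rotation=[[0,0,0],[0,0,0],[0,0,0],[0,0,0],[0,0,0],[0,0,0],[0,0,0]], claw=[1,1,1,1,1,1,1])

```text
t: 15.25
ee_pos: [0.595, -0.097, 0.0412]
ee_rot: [0.001, 0.696, 0.718, 0.001]
wrist_force: [0.8, 0.5, 0.4]
gripper_width: 0.0919
gripper_force: 0.0
```

Request:
drive_tool(travel=[[0,0,0],[0,0,0],[0,0,0],[0,0,0],[0,0,0],[0,0,0],[0,0,0]], rotation=[[0,0,0],[0,0,0],[0,0,0],[0,0,0],[0,0,0],[0,0,0],[0,0,0]], claw=[-1,-1,-1,-1,-1,-1,-1])

```text
t: 16.12
ee_pos: [0.5939, -0.097, 0.0397]
ee_rot: [-0.0, 0.696, 0.718, 0.0]
wrist_force: [-0.2, 0.3, -1.0]
gripper_width: 0.0305
gripper_force: 30.0
```

```bash
python3 - <<'E'
from h import *
t=np.load("t5.npy",allow_pickle=True).item(); W=world(t,mask=t["depth"]>0)
for y in np.arange(-.42,-.1,.02):
  q=W[(abs(W[:,1]-y)<.01)&(W[:,0]>.6)&(W[:,2]>.08)&(W[:,2]<.3)]
  if len(q): print(round(y,2),q[:,0].min().round(3),q[q[:,0].argmin(),2].round(3))
# tray from wrist/top/side
sd=np.load("side.npy",allow_pickle=True).item()
for p in (t,sd):
  X=world(p,mask=p["depth"]>0); q=X[(X[:,2]>.017)&(X[:,2]<.027)&(X[:,0]>.38)&(X[:,0]<.69)&(X[:,1]<-.24)&(X[:,1]>-.49)]
  print(len(q),cv2.minAreaRect((q[:,:2]*1000).astype(np.float32)))
E
```

```text
-0.42 0.789 0.14
-0.4 0.825 0.295
-0.38 0.824 0.296
-0.36 0.828 0.293
-0.34 0.692 0.163
-0.32 0.693 0.163
-0.3 0.692 0.164
-0.28 0.689 0.169
-0.26 0.692 0.165
-0.24 0.694 0.163
-0.22 0.693 0.165
-0.2 0.692 0.168
-0.18 0.826 0.295
-0.16 0.832 0.288
-0.14 0.828 0.288
-0.12 0.794 0.082
336 ((545.6035766601562, -339.90045166015625), (233.2203826904297, 247.3112335205078), 76.29474639892578)
531 ((543.9415283203125, -345.7694396972656), (233.48475646972656, 248.2989501953125), 78.28011322021484)
```

Request:
drive_tool(travel=[[-0.1,-0.005,0],[-0.3,-0.015,0],[-0.5,-0.025,0],[-0.7,-0.035,0],[-0.9,-0.045,0],[-1.07,-0.055,0],[-1.12,-0.055,0],[-1.12,-0.055,0]], rotation=[[0,0,0],[0,0,0],[0,0,0],[0,0,0],[0,0,0],[0,0,0],[0,0,0],[0,0,0]], claw=[-1,-1,-1,-1,-1,-1,-1,-1])

```text
t: 17.12
ee_pos: [0.593, -0.142, 0.0397]
ee_rot: [0.0, 0.697, 0.718, 0.0]
wrist_force: [0.3, -0.5, -0.7]
gripper_width: 0.0305
gripper_force: 30.0
```

```bash
python3 - <<'E'
from h import *
s=monitor.get_state(); print(s["t"],s["ee_pos"],s["wrist_force"],s["gripper_width"])
p=wrist(); a=snapshot("side"); save("w7.png",np.vstack([cv2.resize(p["frame"][:300],(640,300)),cv2.resize(a["frame"][190:280,240:432],(640,300),interpolation=cv2.INTER_CUBIC)]))
for r in finder.masks_of("wedge",p)[:1]:
  X=world(p,mask=r["mask"]); X=X[(X[:,2]>.036)&(X[:,2]<.046)]; print(r["confidence"],r["extent"],np.round(np.percentile(X,[1,50,99],axis=0),4).tolist())
E
```

```text
17.125 [ 0.59299751 -0.14202673  0.03973559] [ 0.32740383 -0.48984145 -0.67633599] 0.03050282473153336
0.68 [298.2, 2.3, 358.3, 333.6] [[0.579, -0.1491, 0.0384], [0.5905, -0.0743, 0.0399], [0.6051, -0.006, 0.0413]]
```

View pics/w7.png

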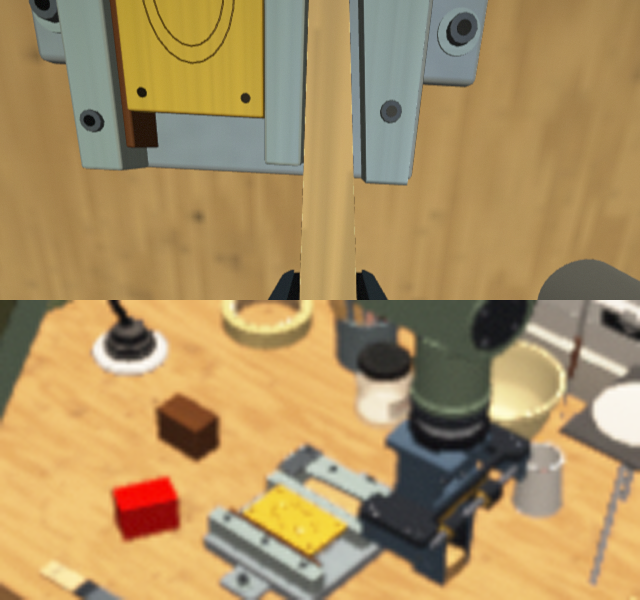

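Request:
drive_tool(travel=[[0,0,-0.2],[0,0,-0.7],[0,0,-1.4],[0,0,-2.2],[0,-0.4,-3.0],[-0.3,-1.0,-3.8],[-0.8,-1.7,-4.4],[-1.4,-2.4,-4.5],[-2.0,-3.0,-4.5],[-2.6,-3.4,-4.5],[-2.6,-3.4,-4.5],[-2.6,-3.4,-4.5]], rotation=[[0,0,0],[0,0,0],[0,0,0],[0,0,0],[0,0,0],[0,0,0.5],[0,0,1.2],[0,0,2.1],[0,0,3.0],[0,0,4.0],[0,0,5.0],[0,0,5.0]], claw=[-1,-1,-1,-1,-1,-1,-1,-1,-1,-1,-1,-1])

```text
t: 18.77
ee_pos: [0.46, -0.25, 0.2203]
ee_rot: [0.0, 0.934, 0.357, 0.0]
wrist_force: [0.0, 0.0, -0.4]
gripper_width: 0.0307
gripper_force: 30.0
```

```bash
python3 - <<'E'
from h import *
s=monitor.get_state(); print(s["t"],s["ee_pos"],s["wrist_force"],s["gripper_width"])
for n in("top","side"):
  p=snapshot(n); save(f"{n}8.png",p["frame"])
  r=finder.masks_of("tray",p)
  if not r: continue
  m=r[0]["mask"]; K=p["camera_matrix"];C=np.linalg.inv(p["world_to_cam"])
  v,u=np.nonzero(m); d=C[:3,:3]@np.stack([(u-K[0,2])/K[0,0],(v-K[1,2])/K[1,1],np.ones(len(u))])
  X=(C[:3,3:]+d*((0.02-C[2,3])/d[2])).T; print(n,r[0]["confidence"],r[0]["extent"],cv2.minAreaRect((X[:,:2]*1000).astype(np.float32)))
E
```

```text
18.775 [ 0.45995889 -0.25003014  0.22025787] [ 0.03007585  0.01286648 -0.40378814] 0.03069748646773845
top 0.75 [392.7, 223.3, 451.5, 278.7] ((535.9197998046875, -364.40863037109375), (181.33450317382812, 252.17288208007812), 75.94181823730469)
side 0.61 [368.4, 279.5, 469.9, 354.2] ((536.0728149414062, -368.8833312988281), (197.53199768066406, 256.2082214355469), 76.66011810302734)
```

```bash
python3 - <<'E'
from h import *
t=np.load("top.npy",allow_pickle=True).item(); K=t["camera_matrix"];C=np.linalg.inv(t["world_to_cam"])
uv=np.array([(403.5,217),(449.5,224),(445.5,278.5),(395.5,271.5)])
d=C[:3,:3]@np.stack([(uv[:,0]-K[0,2])/K[0,0],(uv[:,1]-K[1,2])/K[1,1],np.ones(4)])
X=(C[:3,3:]+d*((.022-C[2,3])/d[2])).T; print(X.round(3).tolist(),X.mean(0))
for i,j in((3,0),(2,1)): e=X[i]-X[j]; print(np.degrees(np.arctan2(-e[1],-e[0])),np.linalg.norm(e))
print(to((.463,-.355,.10),-98.6))
im=cv2.imread("pics/top8.png"); cv2.imwrite("pics/c8.png",cv2.resize(im[190:300,370:480],(600,600),interpolation=cv2.INTER_CUBIC))
E
```

```text
[[0.671, -0.309, 0.022], [0.635, -0.48, 0.022], [0.403, -0.429, 0.022], [0.435, -0.254, 0.022]] [ 0.53611294 -0.36779836  0.022     ]
-13.08946700274471 0.24242883708919818
-12.574096797618555 0.23751913665678664
(array([-1.709,  2.008,  2.996]), array([-0.000e+00, -1.000e-03,  5.045e+00]))
```

View pics/c8.png

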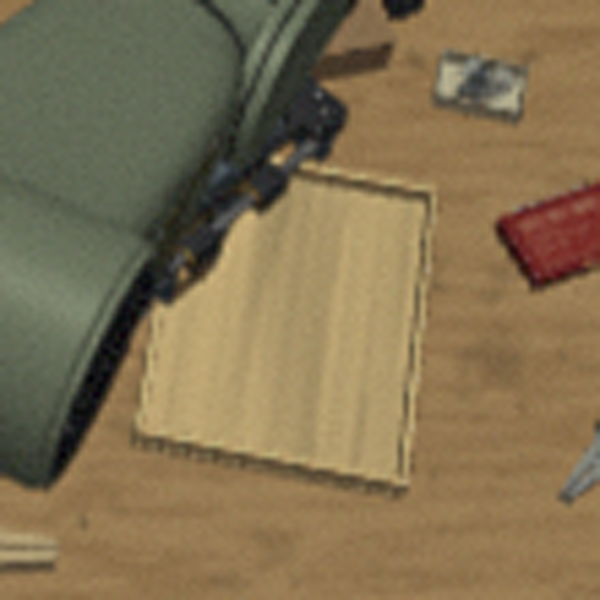

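Request:
drive_tool(travel=[[-0.3,0.4,0],[-0.6,0.8,0],[-0.9,1.2,0],[-1.2,1.6,0.2],[-1.6,1.93,0.6],[-1.6,1.93,1.4],[-1.6,1.93,2.4],[-1.6,1.93,3.2],[-1.6,1.93,3.8],[-1.6,1.93,4.0],[-1.6,1.93,4.0]], rotation=[[0,0,0.9],[0,0,1.8],[0,0,2.7],[0,0,3.6],[0,0,4.5],[0,0,5.4],[0,0,5.45],[0,0,5.45],[0,0,5.45],[0,0,5.45],[0,0,5.45]], claw=[-1,-1,-1,-1,-1,-1,-1,-1,-1,-1,-1])

```text
t: 20.35
ee_pos: [0.464, -0.35, 0.0597]
ee_rot: [-0.0, 0.994, -0.111, -0.0]
wrist_force: [0.1, -0.0, -1.1]
gripper_width: 0.0309
gripper_force: 30.0
```

```bash
python3 - <<'E'
from h import *
s=monitor.get_state(); print(s["t"],s["ee_pos"],s["wrist_force"],s["gripper_width"])
p=wrist()
for r in finder.masks_of("wedge",p)[:2]:
  X=world(p,mask=r["mask"]); print(r["confidence"],np.percentile(X,[1,50,99],axis=0).round(4).tolist(),cv2.minAreaRect((X[:,:2]*1000).astype(np.float32)))
a=snapshot("side"); im=np.vstack([cv2.resize(p["frame"][:330],(600,310)),cv2.resize(a["frame"][240:370,350:600],(600,290),interpolation=cv2.INTER_CUBIC)]); save("w9.png",im)
print(to((.4634,-.3505,.0285),-102.8))
E
```

```text
20.35 [ 0.46402362 -0.35002551  0.05969593] [ 0.13957985 -0.01662808 -1.1478994 ] 0.030888115801821617
0.82 [[0.4554, -0.3846, 0.0578], [0.5286, -0.3647, 0.0595], [0.5955, -0.3372, 0.061]] ((525.9989013671875, -359.8134460449219), (30.359567642211914, 147.22494506835938), 79.91131591796875)
(array([-0.029,  0.003,  0.81 ]), array([ 0.005, -0.012,  0.004]))
```

View pics/w9.png

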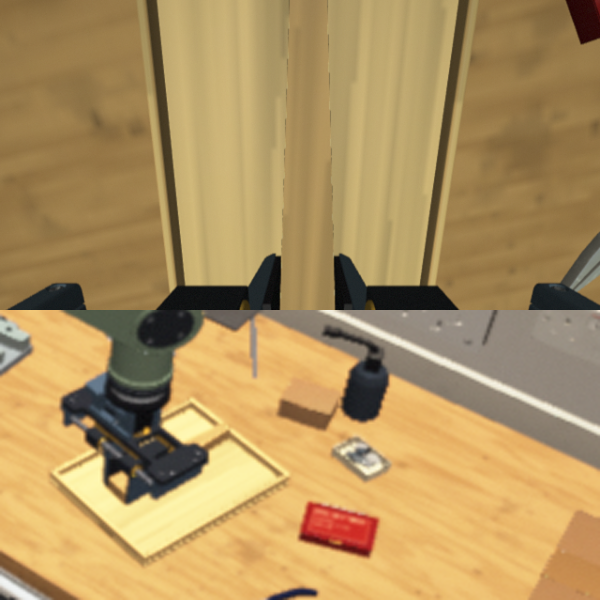

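Request:
drive_tool(travel=[[0,0,0.25],[0,0,0.5],[0,0,0.65],[0,0,0.74],[0,0,0.79],[0,0,0.79]], rotation=[[0,0,0],[0,0,0],[0,0,0],[0,0,0],[0,0,0],[0,0,0]], claw=[-1,-1,-1,-1,-1,-1])

```text
t: 21.25
ee_pos: [0.4638, -0.3502, 0.0281]
ee_rot: [-0.0, 0.994, -0.111, 0.0]
wrist_force: [-0.3, -0.0, -1.5]
gripper_width: 0.0306
gripper_force: 30.0
```

Request:
drive_tool(travel=[[0,0,0.02],[0,0,0.02],[0,0,0.02],[0,0,0.02],[0,0,0.02],[0,0,-0.4],[0,0,-1.2],[0,0,-2.2],[0,0,-3.4],[0,0,-4.6],[0,0,-5.0],[0,0,-5.0]], rotation=[[0,0,0],[0,0,0],[0,0,0],[0,0,0],[0,0,0],[0,0,0],[0,0,0],[0,0,0],[0,0,0],[0,0,0],[0,0,0],[0,0,0]], claw=[-1,1,1,1,1,1,1,1,1,1,1,1])

```text
t: 22.75
ee_pos: [0.4639, -0.3503, 0.2293]
ee_rot: [0.001, 0.994, -0.111, 0.001]
wrist_force: [0.0, 0.3, 0.4]
gripper_width: 0.0911
gripper_force: 0.0
```

```bash
python3 - <<'E'
from h import *
s=monitor.get_state(); print(s["t"],s["ee_pos"],s["wrist_force"],s["gripper_width"])
p=wrist(); t=snapshot("top"); a=snapshot("side")
for q in (p,t,a):
  for n in("wedge","plate","block"):
    for r in finder.masks_of(n,q)[:3]:
      X=world(q,mask=r["mask"]); print(n,round(r["confidence"],2),np.percentile(X,[1,50,99],axis=0).round(3).tolist())
save("e.png",np.vstack([cv2.resize(p["frame"],(400,300)),cv2.resize(a["frame"][190:370,230:470],(400,300))]))
E
```

```text
22.75 [ 0.46392742 -0.35025902  0.22926601] [0.01777788 0.26243505 0.3680238 ] 0.09114475206984109
wedge 0.68 [[0.447, -0.39, 0.006], [0.529, -0.365, 0.028], [0.624, -0.335, 0.03]]
wedge 0.77 [[0.443, -0.387, 0.009], [0.503, -0.36, 0.029], [0.589, -0.336, 0.037]]
wedge 0.59 [[0.567, 0.04, 0.017], [0.603, 0.052, 0.046], [0.625, 0.06, 0.054]]
block 0.78 [[0.35, 0.298, 0.009], [0.373, 0.317, 0.044], [0.408, 0.336, 0.053]]
block 0.72 [[0.441, -0.386, 0.008], [0.496, -0.359, 0.028], [0.589, -0.332, 0.039]]
block 0.68 [[0.471, 0.521, 0.003], [0.489, 0.548, 0.041], [0.516, 0.584, 0.052]]
plate 0.92 [[0.506, -0.048, 0.036], [0.533, -0.01, 0.045], [0.563, 0.037, 0.054]]
block 0.82 [[0.564, 0.155, 0.003], [0.576, 0.181, 0.037], [0.605, 0.218, 0.053]]
block 0.66 [[0.493, 0.62, 0.008], [0.513, 0.653, 0.043], [0.544, 0.689, 0.054]]
block 0.62 [[0.434, 0.104, -0.002], [0.462, 0.127, 0.033], [0.527, 0.192, 0.052]]
```

View pics/e.png

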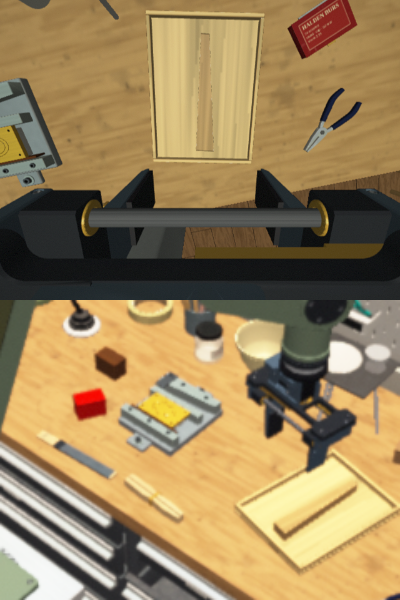

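The wedge lies flat in the tray at e.png (205,92), top at 28 mm as it should be. The block stands on the counter at (110,362), the plate is in the vice, and the bystanders look unmoved.

```bash
python3 -c "
from bench import job_done; print(job_done())"
```

```text
the job is handed in; nothing more can be done
None
```

I handed the job in at about 23 s of the 54 s: the wedge was knocked loose with the dark block, drawn out and laid flat in the tray, the block stands on the counter, and the last pictures show the plate still in the vice and the other things apparently unmoved.

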